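# Reset the tripped dust extractor at its switch panel

## Robot

A 6-joint arm with a two-finger parallel gripper is mounted at the origin on the work surface. World frame = base frame: x ahead of the robot, y to its left, z up, the work surface at z = 0. Lengths are in m, angles in rad, forces in N, time in s.
With the tool pointing down it reaches from about 0.225 to 0.875 m from the base axis. Payload 3.4 kg.
Tool frame: the origin (TCP) lies between the finger pads; the fingertips stand 25 mm ahead of it and the grasp point (between the pads) lies 6 mm ahead of it (manip.tips_ahead is the distance from the TCP to the fingertips, in m); z points along the fingers, x is the direction in which the jaws open and shut, and the axes are right-handed (so a half turn about z gives the same grasp; the last joint's range is limited). The gripper opens to 85 mm and grips with 20 to 120 N. Pads are 22 mm wide; open, the fingers measure 114 mm over their backs; the gripper's body (76 mm by 85 mm) begins 54 mm behind the grasp point. The pads swing forward as they close: fully open they stand 13 mm farther back than shut.
Start: joints at [1.225, 0.276, 1.505, -0, 1.361, -0.121], TCP at [0.128, 0.561, 0.256] pointing down, gripper open.
Joint ranges: [-2.89, 2.89], [-0.75, 2.08], [0.22, 2.7], [-1.18, 4.32], [0.11, 2.71], [-2.7, 2.7]. Speed limits (rad/s): [2.57, 2.57, 3.14, 3.14, 3.14, 3.14].

## Interface

Orientations are given as a unit quaternion [w, x, y, z].
In Python, from rig import manip gives the robot as it stands. The module is installed in compiled form; this text tells all that it offers.
- The arm moves only by the tool send_rows, never from a script. Its argument "plan" is a list of rows, each an object with "linear": the shift along the tool's x, y, z in m, a list of three; "delta_rot": the turn, a rotation vector about the tool's x, y, z in degrees, a list of three; "fingers": the finger opening in m, from 0 to 0.0854. A call has 1 to 12 rows; each row shifts and turns the pose as measured when the row begins, along the tool's axes as they then stand; what a row does not reach is not made up. A row lasts 1/12 s, in which the tool goes at most 41.7 mm and 7.16 degrees, less where a joint would pass 70% of its speed; a pose out of reach is approached as far as the arm can. A call with a gripper value outside its range is refused whole. The fingers move at their own pace and stop on an object; "force" is the grip in N (left out, the last holds). Time passes only in rows, so rows that do not move let the fingers close. It gives the time, the measured TCP pose, the force and the opening at its end, in the units of the state.
- manip.get_state(): the state, without advancing time (a new reading comes with each control period).
- manip.get_image(name): name is "side" or "top"; returns the picture (384x512x3 uint8, red, green, blue); there is no depth.
- manip.camera_info(name): a dict with "K" (3x3 intrinsics, pixels), "dist" ([k1, k2, p1, p2, k3] as OpenCV has them; the pictures are not rectified), "rvec" (rotation vector, rad) and "tvec" (3), from world to camera coordinates, as OpenCV has them. Camera axes: x right, y down, z forward; pixel columns grow to the right and rows downward; lengths in m; the calibration is good to about 2 mm. A picture is of the moment at which its call begins. camera_info takes no time and is no camera call.
- manip.sign_off(): hands the job in, once; it reports no verdict.
Trained networks look in the newest picture that a camera, given by its name, has taken for a name from the list of things; names that differ only in an ending like _2 or _b are one class to them, and where a whole thing is asked for, a point or a joint stands for the part that bears it (a point fixed in the world has none). Each returns a list of dicts, best first, with "p" (0 to 1); they miss things now and then, are a little off and sometimes report something else, mostly with a low value. They report only what shows in the picture. A call takes as long as a camera call.
- manip.find_in(thing, camera): "extent" ([left, top, right, bottom] in pixels, round what is visible of it).
- manip.masks_of(thing, camera): "pixels" (384x512 bool, what is visible of it) and "extent" ([left, top, right, bottom] in pixels, round what is visible of it).
The state is a dict: "clock": time; "qpos": joint angles; "qd": joint speeds; "effort": joint torques, N m; "position": TCP position; "ee_rot": TCP orientation; "contact_force": force on the tool from outside, world axes, zero at the start; "moment": the same for the moment, N m; "width": finger opening in m.
Only numpy, scipy, OpenCV 4.12 (cv2) and the standard library are available. Lean on these libraries where they do the work, as an engineer would, in place of code of your own. Each camera call takes 0.05 s, during which the arm holds its last target. There are 200 camera calls.

## Task

The workshop's dust extractor has tripped: on its switch panel, push the black lever all the way over to off (away from the robot), then reach a fingertip into the square well and press the sunken reset key fully down for a moment, and then push the lever all the way back to on (towards the robot). Leave the key in the round well unpressed, do not press the reset key while the lever is on, and leave everything else on the bench where it is; nothing needs to be picked up.

Things in the scene. Friction and masses are not known exactly. Their poses are not given: they have to be found in the camera images.
- panel: Steel plate of the switch panel, 140 (x) x 360 (y) x 8 mm, fixed flat on the bench; origin at the centre of its underside, on the bench. Its y axis runs along the row of three modules, its x axis points away from the robot (turned by up to 0.35 rad). The modules stand on it in a row on its y axis, at y = -110, 0 and +110 mm, in any order, and share its yaw
- square_well: Grey module 70 x 70 x 60 mm high, fixed on the plate, with a square well 44 x 44 mm, sides parallel to the module, open at the top and 40 mm deep, walls 13 mm thick; the reset key stands at its middle. Origin at the centre of the module's underside (8 mm above the bench; the rim is 60 mm above the origin), z up, x and y along the sides
- reset_key_top (a point): Centre of the flat top of the reset key: a black round key, 26 mm across, centred in the square well; at rest its top is 25 mm below the rim and 15 mm above the well's floor. It goes straight down with the key
- reset_key (a joint): How far the reset key is pressed, in m: 0 at rest, 0.006 fully down (at a hard stop); it springs back by itself. It starts to move at 1.5 N and is fully down at 5 N
- round_well: Grey round module, 70 mm in diameter and 60 mm high (origin at the centre of its underside, 8 mm above the bench), with a round well 44 mm in diameter and 40 mm deep, in which stands the test key, of the same look and size as the reset key
- test_key (a joint): How far the test key in the round well is pressed, in m: 0 at rest, 0.006 fully down; must be left alone
- lever_block: Grey block 70 x 70 x 30 mm high, fixed on the plate, that carries the lever; origin at the centre of its underside (8 mm above the bench). The lever's hinge lies along the block's y axis, 30 mm above the origin, at the middle of the block's top. Block's x points away from the robot
- lever_tip (a point): Middle of the free end of the black lever: a flat paddle 10 mm thick, 30 mm wide along the block's y, 50 mm long from the hinge. Moves with the lever
- lever (a joint): Angle of the lever, in rad: at 0 (on) it leans 0.5 rad from vertical towards the robot (block's -x), at 1.0 (off) it leans 0.5 rad away from the robot (block's +x); hard stops at 0 and 1.0. It stays where it is left; about 2 to 4 N at the paddle moves it
- turned_knob: a loose turned wooden knob, 24 mm across, 30 mm high, standing on the panel plate in a gap between two modules; origin at the middle of its underside. To be left where it is
- wood_plug: a loose square wooden plug 20 x 20 x 30 mm high, standing on the panel plate in the other gap; origin at the middle of its underside. To be left where it is
- sanding_block: a loose cork sanding block 100 x 65 x 30 mm high, on the bench just beyond the panel's +y end; origin at the middle of its underside. To be left where it is
- tape_roll: a loose roll of paper tape, 90 mm across, 25 mm high, lying on the bench just beyond the panel's -y end; origin at the middle of its underside. To be left where it is
- bowl: a loose turned wooden bowl, 110 mm across, 45 mm high, behind the panel; origin at the middle of its underside. To be left where it is
- mallet: a loose round wooden mallet, 90 mm across, standing on its head, 225 mm high, at the back left; origin at the middle of its underside. To be left where it is
- chisel: a loose wooden-handled hand tool 220 mm long lying behind the panel; origin at the middle of its length. To be left where it is
- glue: a loose white glue bottle, 60 mm across, 150 mm high, at the back right; origin at the middle of its underside. To be left where it is

How it is judged:
By the outcome, as a careful person would: the job done as asked, in the order asked, and still so for the second after the job is handed in, with the robot touching nothing.
It also fails if it takes over 51 s, if anything falls off the work surface, if the arm or the gripper's body presses on something with over 40 N, if the wrist force passes 120 N, or if a joint passes its speed limit or range.

## Working session

There is one attempt and no reset: what is moved stays moved. The work goes in short steps, Python scripts to look and compute and a tool call to move; the robot and the scene stay as the last step left them, time stands still between calls to the robot, and variables do not carry over. Pictures are saved under pics/ and viewed, about 8 in all and at most 12, crops included, and the job is handed in when it is done.

Besides the shell and the picture viewer there is one more tool, called after "Request:" as name(argument=value, ...), one argument or row to a line, values as JSON. send_rows: Moves the arm, as the interface text tells. Its arguments: {"type":"object","properties":{"plan":{"type":"array","items":{"type":"object","properties":{"linear":{"type":"array","items":{"type":"number"}},"delta_rot":{"type":"array","items":{"type":"number"}},"fingers":{"type":"number"}}}},"force":{"type":"number"}},"required":["plan"]}

```bash
mkdir -p pics
python3 - <<'E'
from rig import manip
import cv2,numpy as np
s=manip.get_state();print(s['clock'],s['position'],s['ee_rot'],s['width'],manip.tips_ahead)
for c in("top","side"):
    im=manip.get_image(c);cv2.imwrite(f"pics/{c}0.png",im[:,:,::-1])
    i=manip.camera_info(c);print(c,i)
    for t in("panel","square_well","round_well","lever_block","lever_tip","reset_key","turned_knob","wood_plug"):
        print(t,[(round(d['p'],2),[int(v) for v in d['extent']]) for d in manip.find_in(t,c)[:2]])
E
```

```text
0.0 [0.12798743 0.56006077 0.25539759] [ 4.99438986e-04  7.81958909e-01  6.23329235e-01 -8.25264864e-04] 0.08529964140468971 0.025
top {'K': array([[391.50412071,   0.        , 254.54577233],
       [  0.        , 391.50412071, 192.81831418],
       [  0.        ,   0.        ,   1.        ]]), 'dist': array([-0.0320931,  0.       ,  0.       ,  0.       ,  0.       ]), 'rvec': array([ 2.13870351, -2.17904372,  0.14166736]), 'tvec': array([0.02483666, 0.63341607, 1.04726471])}
panel [(0.73, [210, 192, 338, 260])]
square_well [(0.78, [256, 213, 293, 242]), (0.55, [287, 221, 299, 227])]
round_well [(0.81, [302, 216, 325, 246])]
lever_block [(0.63, [221, 206, 250, 234])]
lever_tip [(0.56, [270, 220, 280, 228]), (0.47, [229, 216, 242, 227])]
reset_key [(0.6, [253, 211, 261, 216]), (0.42, [375, 158, 407, 181])]
turned_knob [(0.61, [252, 214, 260, 212])]
wood_plug []
side {'K': array([[353.57886289,   0.        , 250.76916276],
       [  0.        , 353.57886289, 192.74341011],
       [  0.        ,   0.        ,   1.        ]]), 'dist': array([-0.02428946,  0.        ,  0.        ,  0.        ,  0.        ]), 'rvec': array([ 0.88780628, -2.60185536,  1.00722433]), 'tvec': array([0.4975615 , 0.34457832, 0.78155734])}
panel [(0.98, [217, 182, 339, 271]), (0.74, [237, 217, 271, 251])]
square_well [(0.58, [268, 192, 303, 228])]
round_well [(0.84, [298, 174, 321, 202])]
lever_block [(0.8, [238, 215, 271, 253])]
lever_tip [(0.65, [250, 223, 260, 233])]
reset_key []
turned_knob [(0.55, [260, 211, 263, 221])]
wood_plug []
```

View pics/top0.png

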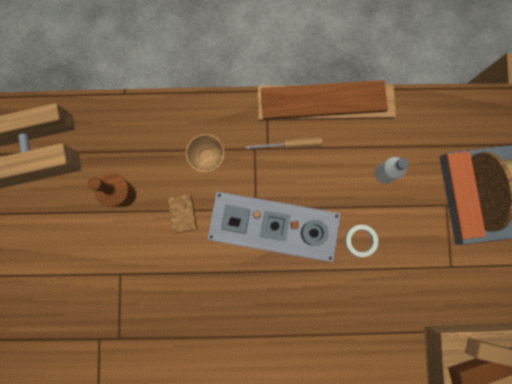

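View pics/side0.png

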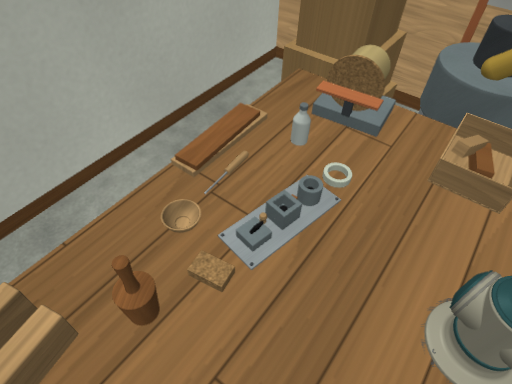

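The top view shows the panel at about (275,227). From left (+y) to right it holds the lever block at (236,220), the square well at (275,226) and the round well at (314,232). The knob is at (257,214) and the plug at (294,225). Next I fit the panel pose in both views.

```bash
cat > h.py <<'E'
import numpy as np,cv2
from rig import manip
from scipy.spatial.transform import Rotation as R
def cam(c):
    i=manip.camera_info(c);return i['K'],i['dist'],i['rvec'],i['tvec']
def proj(c,P):
    K,d,r,t=cam(c);return cv2.projectPoints(np.float64(P).reshape(-1,1,3),r,t,K,d)[0][:,0]
def back(c,uv,z):
    K,d,r,t=cam(c);n=cv2.undistortPoints(np.float64(uv).reshape(-1,1,2),K,d)[:,0]
    M=cv2.Rodrigues(r)[0];C=-M.T@t;D=np.c_[n,np.ones(len(n))]@M
    return C+D*((z-C[2])/D[:,2])[:,None]
def W(pose,P):
    x,y,a=pose;P=np.float64(P).reshape(-1,3);c,s=np.cos(a),np.sin(a)
    return np.c_[x+c*P[:,0]-s*P[:,1],y+s*P[:,0]+c*P[:,1],P[:,2]]
E
python3 - <<'E'
from h import *
for c in("top","side"):
    m=manip.masks_of("panel",c)[0];p=np.argwhere(m['pixels'])[:,::-1]
    g=back(c,p+0.0,0.008)[:,:2]
    if c=="side": print("side hull only")
    r=cv2.minAreaRect(np.float32(g*1000));print(c,m['p'],m['extent'],r)
    if c=="top":
        (cx,cy),(w,h),a=r;a=np.deg2rad(a)
        if w>h:a-=np.pi/2
        pose=(cx/1000,cy/1000,a);print(pose)
S=6
for c,(u,v,w,h) in{"top":(205,180,132,90),"side":(215,170,132,100)}.items():
    im=manip.get_image(c)[:,:,::-1][v:v+h,u:u+w];im=cv2.resize(im,None,fx=S,fy=S,interpolation=cv2.INTER_CUBIC)
    def poly(P,col):
        q=((proj(c,W(pose,P))-[u,v]+.5)*S).round().astype(int);cv2.polylines(im,[q],True,col,1)
    sq=lambda a,b,y,z:[(a,b+y,z),(a,-b+y,z),(-a,-b+y,z),(-a,b+y,z)]
    poly(sq(.07,.18,0,.008),(0,0,255))
    poly(sq(.035,.035,.11,.038),(0,255,0));poly(sq(.035,.035,0,.068),(0,255,0));poly(sq(.022,.022,0,.068),(0,255,0))
    t=np.linspace(0,6.28,30);poly(np.c_[.035*np.cos(t),.035*np.sin(t)-.11,0*t+.068],(0,255,0))
    poly(sq(.0239+.001,.015,.11,.038+.0439)[2:]+[(0,.125,.038),(0,.095,.038)],(255,0,255))
    cv2.imwrite(f"pics/{c}1.png",im)
E
```

```text
top 0.68 [207.7, 188.1, 339.2, 262.4] ((543.0340576171875, -40.9871826171875), (361.8349914550781, 143.70794677734375), 78.76329803466797)
(0.5430340576171875, -0.0409871826171875, np.float64(-0.19611744636036166))
side hull only
side 0.6 [217.2, 180.9, 338.0, 272.2] ((543.1354370117188, -38.43171691894531), (360.6012878417969, 143.164306640625), 78.83972930908203)
```

View pics/top1.png

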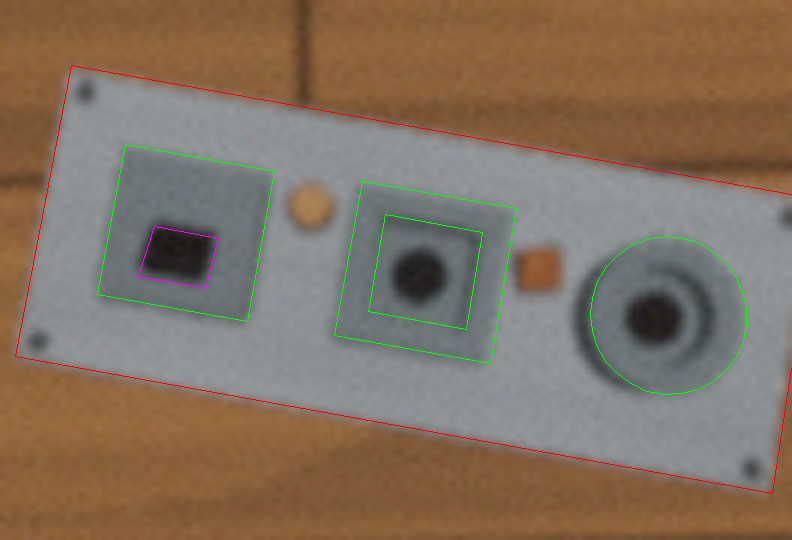

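View pics/side1.png

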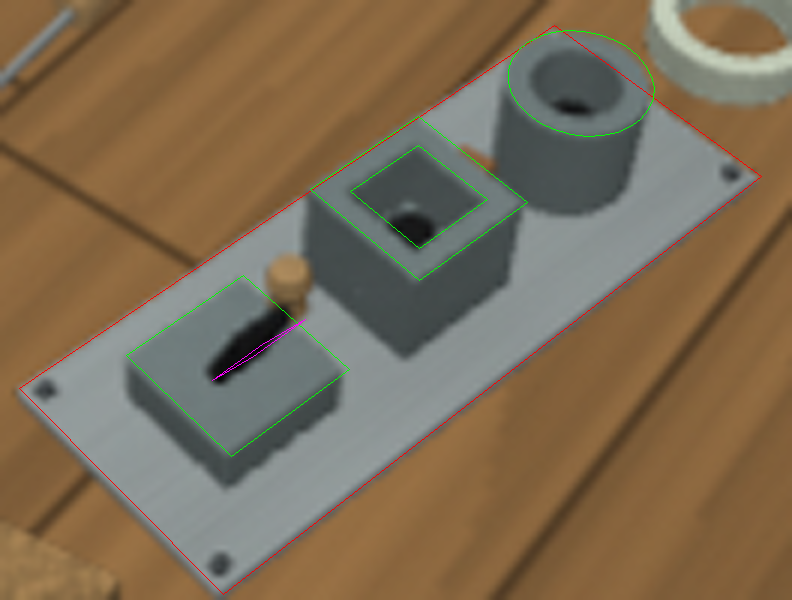

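The fit is good in both views. The overlay puts the panel at (0.543, -0.040) with yaw -0.196, the lever on (leaning towards the robot) and the square well in the middle. Tool y already lies nearly along panel +x. I'll close the fingers and approach the near side of the lever, high up.

Request:
send_rows(
  plan=[
    {"linear": [0,0,0],"delta_rot": [0,0,-1.66],"fingers": 0},
    {"linear": [-0.0265,0.03,0],"delta_rot": [0,0,0],"fingers": 0},
    {"linear": [-0.0265,0.03,0],"delta_rot": [0,0,0],"fingers": 0},
    {"linear": [-0.0265,0.03,0],"delta_rot": [0,0,0],"fingers": 0},
    {"linear": [-0.0265,0.03,0],"delta_rot": [0,0,0],"fingers": 0},
    {"linear": [-0.0265,0.03,0],"delta_rot": [0,0,0],"fingers": 0},
    {"linear": [-0.0265,0.03,0],"delta_rot": [0,0,0],"fingers": 0},
    {"linear": [-0.0265,0.03,0],"delta_rot": [0,0,0],"fingers": 0},
    {"linear": [-0.0265,0.03,0],"delta_rot": [0,0,0],"fingers": 0},
    {"linear": [-0.0265,0.03,0],"delta_rot": [0,0,0],"fingers": 0},
    {"linear": [-0.0265,0.03,0],"delta_rot": [0,0,0],"fingers": 0},
    {"linear": [-0.0265,0.03,0],"delta_rot": [0,0,0],"fingers": 0},
  ],
)

```text
clock: 2.1
position: [0.4027, 0.206, 0.255]
ee_rot: [-0.002, 0.767, 0.642, 0.004]
contact_force: [0.1, -0.6, 0.4]
width: 0.0002
```

```bash
cat >> h.py <<'E'
P=(0.543,-0.040,-0.196)
def rep():
    "TCP in panel frame, tips z, and tool axes"
    s=manip.get_state();p=s['position'];q=s['ee_rot'];M=R.from_quat([q[1],q[2],q[3],q[0]]).as_matrix()
    c,n=np.cos(P[2]),np.sin(P[2]);B=np.array([[c,n,0],[-n,c,0],[0,0,1]])
    tip=p+M[:,2]*.025
    print('t',s['clock'],'tip in panel',(B@(tip-[P[0],P[1],0])).round(4),'F panel',(B@s['contact_force']).round(1),'w',round(s['width'],4))
    print('tool axes in panel (cols)\n',(B@M).round(3));return tip,M
def need(x,y,z):
    "shift in tool axes to bring tip to panel point"
    tip,M=rep();print('need',(M.T@(W(P,[x,y,z])[0]-tip)).round(4))
E
python3 -c "
from h import *
need(-.075,.11,.15)"
```

```text
t 2.1 tip in panel [-0.1855  0.2142  0.23  ] F panel [ 0.2 -0.6  0.4] w 0.0002
tool axes in panel (cols)
 [[-0.018  1.     0.002]
 [ 1.     0.018  0.009]
 [ 0.009  0.002 -1.   ]]
need [-0.1069  0.1084  0.0792]
```

Request:
send_rows(
  plan=[
    {"linear": [0,0,0],"delta_rot": [0,0,1.0],"fingers": 0},
    {"linear": [-0.025,0.026,0.016],"delta_rot": [0,0,0],"fingers": 0},
    {"linear": [-0.025,0.026,0.016],"delta_rot": [0,0,0],"fingers": 0},
    {"linear": [-0.025,0.026,0.016],"delta_rot": [0,0,0],"fingers": 0},
    {"linear": [-0.025,0.026,0.016],"delta_rot": [0,0,0],"fingers": 0},
    {"linear": [0,0,0],"delta_rot": [0,0,0],"fingers": 0},
  ],
)

```text
clock: 2.6
position: [0.4929, 0.0807, 0.193]
ee_rot: [0.002, 0.776, 0.631, 0.009]
contact_force: [0.5, 0.1, 0.3]
width: -0.0001
```

```bash
python3 -c "
from h import *
need(-.075,.11,.06)"
```

```text
t 2.6 tip in panel [-0.0723  0.1089  0.168 ] F panel [0.5 0.2 0.3] w -0.0001
tool axes in panel (cols)
 [[ 0.01   1.     0.015]
 [ 1.    -0.01   0.012]
 [ 0.013  0.014 -1.   ]]
need [-0.0003 -0.0043  0.1079]
```

Request:
send_rows(
  plan=[
    {"linear": [0,-0.002,0.036],"delta_rot": [0,0,0],"fingers": 0},
    {"linear": [0,-0.002,0.036],"delta_rot": [0,0,0],"fingers": 0},
    {"linear": [0,0,0.03],"delta_rot": [0,0,0],"fingers": 0},
    {"linear": [0,0,0],"delta_rot": [0,0,0],"fingers": 0},
  ],
)

```text
clock: 2.93
position: [0.4948, 0.0815, 0.0899]
ee_rot: [0.004, 0.779, 0.627, 0.013]
contact_force: [-1.4, -0.2, -0.3]
width: 0.0003
```

```bash
python3 -c "
from h import *
need(-.003,.11,.062)"
```

```text
t 2.9333 tip in panel [-0.0704  0.1101  0.0649] F panel [-1.4 -0.5 -0.3] w 0.0003
tool axes in panel (cols)
 [[ 0.018  1.     0.022]
 [ 1.    -0.018  0.015]
 [ 0.015  0.021 -1.   ]]
need [0.001  0.0673 0.0043]
```

Request:
send_rows(
  plan=[
    {"linear": [0,0,0.002],"delta_rot": [1.2,-0.8,-1.0],"fingers": 0},
    {"linear": [0,0.012,0],"delta_rot": [0,0,0],"fingers": 0},
    {"linear": [0,0.01,0],"delta_rot": [0,0,0],"fingers": 0},
    {"linear": [0,0.01,0],"delta_rot": [0,0,0],"fingers": 0},
    {"linear": [0,0.01,0],"delta_rot": [0,0,0],"fingers": 0},
    {"linear": [0,0.01,0],"delta_rot": [0,0,0],"fingers": 0},
    {"linear": [0,0.006,0],"delta_rot": [0,0,0],"fingers": 0},
    {"linear": [0,0,0],"delta_rot": [0,0,0],"fingers": 0},
  ],
)

```text
clock: 3.6
position: [0.5603, 0.0725, 0.0979]
ee_rot: [0.001, 0.771, 0.636, 0.002]
contact_force: [-1.2, -0.1, -0.5]
width: 0.0001
```

```bash
python3 -c "
from h import *
need(-.003,.11,.062)"
```

```text
t 3.6 tip in panel [-0.0048  0.1137  0.0729] F panel [-1.1 -0.3 -0.5] w 0.0001
tool axes in panel (cols)
 [[-0.005  1.     0.005]
 [ 1.     0.005  0.001]
 [ 0.001  0.005 -1.   ]]
need [-0.0038  0.0017  0.0109]
```

Request:
send_rows(
  plan=[
    {"linear": [-0.003,0.003,0.003],"delta_rot": [0,0,0],"fingers": 0},
    {"linear": [0,0.005,0.002],"delta_rot": [0,0,0],"fingers": 0},
    {"linear": [0,0.005,0.0],"delta_rot": [0,0,0],"fingers": 0},
    {"linear": [0,0.003,0],"delta_rot": [0,0,0],"fingers": 0},
  ],
)

```text
clock: 3.93
position: [0.5682, 0.0686, 0.095]
ee_rot: [-0.006, 0.772, 0.636, -0.003]
contact_force: [-6.3, 1.4, 6.4]
width: 0.0002
```

```bash
python3 -c "
from h import *
need(-.003,.11,.062)"
```

```text
t 3.9333 tip in panel [0.0033 0.1115 0.07  ] F panel [-6.4  0.1  6.4] w 0.0002
tool axes in panel (cols)
 [[-0.004  1.    -0.013]
 [ 1.     0.004  0.002]
 [ 0.002 -0.013 -1.   ]]
need [-0.0015 -0.0062  0.008 ]
```

Request:
send_rows(
  plan=[
    {"linear": [0,0.006,0.001],"delta_rot": [0,0,0],"fingers": 0},
    {"linear": [0,0.006,0.001],"delta_rot": [0,0,0],"fingers": 0},
  ],
)

```text
clock: 4.1
position: [0.5693, 0.0684, 0.0947]
ee_rot: [-0.014, 0.772, 0.636, -0.011]
contact_force: [-15.8, 3.4, 20.2]
width: 0.0002
```

```bash
python3 -c "
from h import *
need(-.03,.11,.11)"
```

```text
t 4.1 tip in panel [0.0037 0.1115 0.0697] F panel [-16.1   0.3  20.2] w 0.0002
tool axes in panel (cols)
 [[-0.004  0.999 -0.036]
 [ 1.     0.004  0.001]
 [ 0.002 -0.036 -0.999]]
need [-0.0013 -0.0352 -0.039 ]
```

The lever is on its hard stop: the force rose to 26 N with no further movement. I'll back off, rise, level the tool and look.

Request:
send_rows(
  plan=[
    {"linear": [0,-0.012,-0.004],"delta_rot": [0,0,0],"fingers": 0},
    {"linear": [0,-0.02,-0.03],"delta_rot": [-2.0,0,0],"fingers": 0},
    {"linear": [0,0,-0.036],"delta_rot": [0,0,0],"fingers": 0},
    {"linear": [0,-0.02,-0.03],"delta_rot": [0,0,0],"fingers": 0},
    {"linear": [0,0,0],"delta_rot": [0,0,0],"fingers": 0},
  ],
)

```text
clock: 4.52
position: [0.5191, 0.0775, 0.1988]
ee_rot: [0.0, 0.772, 0.636, 0.001]
contact_force: [-0.4, -0.2, 0.2]
width: 0.0001
```

```bash
cat >> h.py <<'E'
def look(n,ang=None):
    S=6;ims=[]
    for c,(u,v,w,h) in{"top":(215,190,66,90),"side":(230,165,66,90)}.items():
        im=manip.get_image(c)[:,:,::-1][v:v+h,u:u+w];im=cv2.resize(im,None,fx=S,fy=S,interpolation=cv2.INTER_CUBIC)
        if ang is not None:
            t=ang-.5;q=np.array([np.sin(t),0,np.cos(t)])*.05;o=np.array([0,.11,.038])
            Q=[o+[0,.015,0],o-[0,.015,0],o+q-[0,.015,0],o+q+[0,.015,0]]
            cv2.polylines(im,[((proj(c,W(P,Q))-[u,v]+.5)*S).round().astype(int)],True,(255,0,255),1)
        ims.append(im)
    cv2.imwrite(f"pics/{n}.png",np.hstack(ims))
E
python3 -c "
from h import *
need(0,0,.09)
look('off',1.0)"
```

```text
t 4.5167 tip in panel [-0.0463  0.1106  0.1738] F panel [-0.3 -0.3  0.2] w 0.0001
tool axes in panel (cols)
 [[-0.003  1.     0.001]
 [ 1.     0.003  0.001]
 [ 0.001  0.001 -1.   ]]
need [-0.1108  0.0458  0.0838]
```

View pics/off.png

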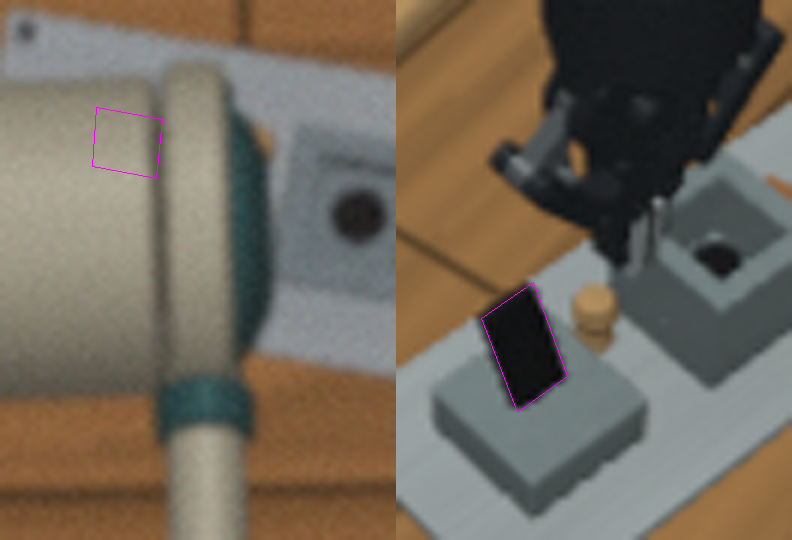

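The side crop shows the paddle, at about (520,345), lying on the overlay for angle 1.0, so the lever is fully off. Next I move over the square well.

Request:
send_rows(
  plan=[
    {"linear": [-0.028,0.0115,0.01],"delta_rot": [0,0,0],"fingers": 0},
    {"linear": [-0.028,0.0115,0.01],"delta_rot": [0,0,0],"fingers": 0},
    {"linear": [-0.028,0.0115,0.01],"delta_rot": [0,0,0],"fingers": 0},
    {"linear": [-0.027,0.0115,0.01],"delta_rot": [0,0,0],"fingers": 0},
    {"linear": [0,0,0.02],"delta_rot": [0,0,0],"fingers": 0},
    {"linear": [0,0,0],"delta_rot": [0,0,0],"fingers": 0},
  ],
)

```text
clock: 5.12
position: [0.55, -0.0463, 0.1279]
ee_rot: [0.002, 0.771, 0.637, 0.002]
contact_force: [-1.8, 0.9, -1.0]
width: -0.0
```

```bash
python3 -c "
from h import *
need(0,0,.08)
look('well')"
```

```text
t 5.1167 tip in panel [ 0.0082 -0.0048  0.1029] F panel [-1.9  0.6 -1. ] w -0.0
tool axes in panel (cols)
 [[-0.007  1.     0.005]
 [ 1.     0.007  0.   ]
 [ 0.     0.005 -1.   ]]
need [ 0.0049 -0.0083  0.0229]
```

View pics/well.png

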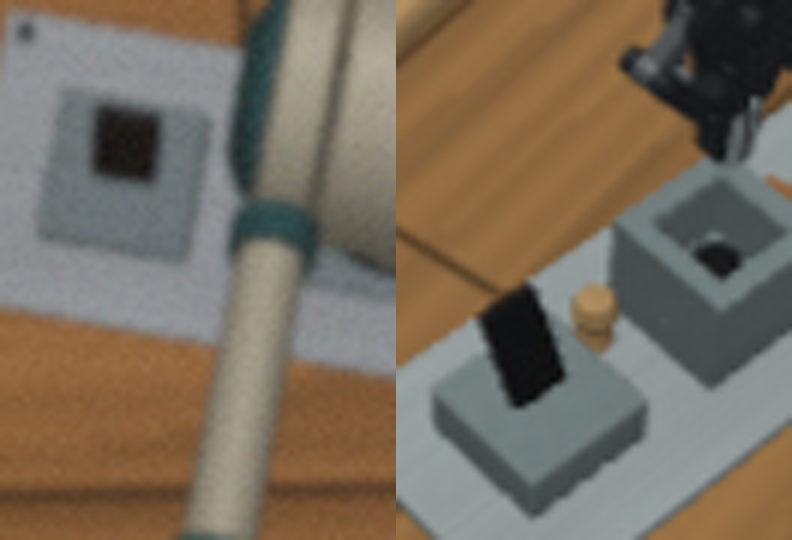

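The fingertips, at about (735,155), sit above the well's far corner, which matches the computed 8 mm offset; the lever is still off. I'll centre over the well.

Request:
send_rows(
  plan=[
    {"linear": [0.005,-0.008,0.01],"delta_rot": [0,0,0],"fingers": 0},
    {"linear": [0,0,0.01],"delta_rot": [0,0,0],"fingers": 0},
    {"linear": [0,0,0],"delta_rot": [0,0,0],"fingers": 0},
  ],
)

```text
clock: 5.47
position: [0.5478, -0.0384, 0.112]
ee_rot: [0.006, 0.77, 0.638, 0.005]
contact_force: [-0.3, -0.1, 0.3]
width: -0.0003
```

```bash
python3 -c "
from h import *
need(0,0,.047)"
```

```text
t 5.4667 tip in panel [0.0048 0.0025 0.087 ] F panel [-0.3 -0.2  0.3] w -0.0003
tool axes in panel (cols)
 [[-0.01   1.     0.016]
 [ 1.     0.01   0.   ]
 [ 0.     0.016 -1.   ]]
need [-0.0024 -0.0055  0.0399]
```

Request:
send_rows(
  plan=[
    {"linear": [-0.0025,-0.005,0],"delta_rot": [0.9,0,0.5],"fingers": 0},
    {"linear": [0,0,0],"delta_rot": [0,0,0],"fingers": 0},
  ],
)

```text
clock: 5.63
position: [0.5428, -0.0391, 0.1126]
ee_rot: [0.0, 0.772, 0.636, 0.0]
contact_force: [-0.4, -0.2, 0.1]
width: 0.0004
```

```bash
python3 -c "
from h import *
need(0,0,.047)"
```

```text
t 5.6333 tip in panel [-0.0004  0.0008  0.0876] F panel [-0.4 -0.3  0.1] w 0.0004
tool axes in panel (cols)
 [[-0.003  1.     0.   ]
 [ 1.     0.003  0.   ]
 [ 0.     0.    -1.   ]]
need [-0.0009  0.0004  0.0406]
```

Centred and vertical. Now down to just above the key.

Request:
send_rows(
  plan=[
    {"linear": [-0.0005,0,0.01],"delta_rot": [0,0,0],"fingers": 0},
    {"linear": [0,0,0.01],"delta_rot": [0,0,0],"fingers": 0},
    {"linear": [0,0,0.01],"delta_rot": [0,0,0],"fingers": 0},
    {"linear": [0,0,0.006],"delta_rot": [0,0,0],"fingers": 0},
    {"linear": [0,0,0],"delta_rot": [0,0,0],"fingers": 0},
  ],
)

```text
clock: 6.05
position: [0.5449, -0.0397, 0.0755]
ee_rot: [0.002, 0.772, 0.636, 0.002]
contact_force: [0.1, 0.3, 0.4]
width: -0.0002
```

```bash
python3 -c "
from h import *
need(0,0,.037)"
```

```text
t 6.05 tip in panel [0.002  0.0006 0.0505] F panel [0.1 0.3 0.4] w -0.0002
tool axes in panel (cols)
 [[-0.004  1.     0.006]
 [ 1.     0.004  0.   ]
 [ 0.     0.006 -1.   ]]
need [-0.0006 -0.0021  0.0135]
```

Request:
send_rows(
  plan=[
    {"linear": [0,-0.002,0.005],"delta_rot": [0,0,0],"fingers": 0},
    {"linear": [0,0,0.005],"delta_rot": [0,0,0],"fingers": 0},
    {"linear": [0,0,0.004],"delta_rot": [0,0,0],"fingers": 0},
    {"linear": [0,0,0.003],"delta_rot": [0,0,0],"fingers": 0},
  ],
)

```text
clock: 6.38
position: [0.5434, -0.0394, 0.0613]
ee_rot: [0.003, 0.772, 0.636, 0.002]
contact_force: [-11.0, 2.3, 44.0]
width: -0.0
```

```bash
python3 -c "
from h import *
need(0,0,.037)"
```

```text
t 6.3833 tip in panel [0.0004 0.0006 0.0363] F panel [-11.2   0.1  44. ] w -0.0
tool axes in panel (cols)
 [[-0.004  1.     0.007]
 [ 1.     0.004  0.   ]
 [ 0.     0.007 -1.   ]]
need [-0.0006 -0.0004 -0.0007]
```

The key is fully down: 44 N at its stop, with the tip at 36.3 mm against the expected 37. I'll hold briefly, then rise straight up and clear.

Request:
send_rows(
  plan=[
    {"linear": [0,0,0.001],"delta_rot": [0,0,0],"fingers": 0},
    {"linear": [0,0,0.001],"delta_rot": [0,0,0],"fingers": 0},
    {"linear": [0,0,0.001],"delta_rot": [0,0,0],"fingers": 0},
    {"linear": [0,0,-0.015],"delta_rot": [0,0,0],"fingers": 0},
    {"linear": [0,0,-0.02],"delta_rot": [0,0,0],"fingers": 0},
    {"linear": [0,0,-0.035],"delta_rot": [0,0,0],"fingers": 0},
    {"linear": [0,0,-0.035],"delta_rot": [0,0,0],"fingers": 0},
    {"linear": [0,0,0],"delta_rot": [0,0,0],"fingers": 0},
  ],
)

```text
clock: 7.05
position: [0.542, -0.0393, 0.1688]
ee_rot: [0.003, 0.772, 0.636, 0.002]
contact_force: [0.9, -0.8, 0.9]
width: 0.0003
```

```bash
python3 -c "
from h import *
need(.075,.11,.13)"
```

```text
t 7.05 tip in panel [-0.001   0.0005  0.1438] F panel [ 1.  -0.7  0.9] w 0.0003
tool axes in panel (cols)
 [[-0.004  1.     0.007]
 [ 1.     0.004 -0.   ]
 [-0.     0.007 -1.   ]]
need [0.1092 0.0763 0.0143]
```

Request:
send_rows(
  plan=[
    {"linear": [0.027,0.019,0],"delta_rot": [0,0,0],"fingers": 0},
    {"linear": [0.027,0.019,0],"delta_rot": [0,0,0],"fingers": 0},
    {"linear": [0.027,0.019,0],"delta_rot": [0,0,0],"fingers": 0},
    {"linear": [0.027,0.019,0],"delta_rot": [0,0,0],"fingers": 0},
    {"linear": [0,0,0],"delta_rot": [0.4,0,0],"fingers": 0},
    {"linear": [0,0,0],"delta_rot": [0,0,0],"fingers": 0},
  ],
)

```text
clock: 7.55
position: [0.6426, 0.0547, 0.1697]
ee_rot: [0.003, 0.773, 0.635, 0.003]
contact_force: [-0.1, 0.2, -0.4]
width: 0.0
```

```bash
python3 -c "
from h import *
need(.07,.11,.062)"
```

```text
t 7.55 tip in panel [0.0795 0.1123 0.1447] F panel [-0.1  0.2 -0.4] w 0.0
tool axes in panel (cols)
 [[-0.001  1.     0.008]
 [ 1.     0.001  0.   ]
 [ 0.     0.008 -1.   ]]
need [-0.0023 -0.0101  0.0826]
```

Request:
send_rows(
  plan=[
    {"linear": [-0.002,-0.002,0.03],"delta_rot": [0,0,0],"fingers": 0},
    {"linear": [0,-0.002,0.03],"delta_rot": [0,0,0],"fingers": 0},
    {"linear": [0,-0.002,0.018],"delta_rot": [0,0,0],"fingers": 0},
    {"linear": [0,-0.01,0],"delta_rot": [0,0,0],"fingers": 0},
    {"linear": [0,-0.01,0],"delta_rot": [0,0,0],"fingers": 0},
    {"linear": [0,-0.01,0],"delta_rot": [0,0,0],"fingers": 0},
    {"linear": [0,-0.01,0],"delta_rot": [0,0,0],"fingers": 0},
    {"linear": [0,-0.01,0],"delta_rot": [0,0,0],"fingers": 0},
    {"linear": [0,-0.008,0],"delta_rot": [0,0,0],"fingers": 0},
  ],
)

```text
clock: 8.3
position: [0.58, 0.06, 0.0844]
ee_rot: [0.007, 0.774, 0.633, 0.006]
contact_force: [2.3, -0.5, 1.6]
width: -0.0
```

```bash
python3 -c "
from h import *
need(.0,.11,.062)"
```

```text
t 8.3 tip in panel [0.0173 0.1053 0.0594] F panel [2.4 0.  1.6] w -0.0
tool axes in panel (cols)
 [[ 0.003  1.     0.019]
 [ 1.    -0.003 -0.   ]
 [-0.     0.019 -1.   ]]
need [ 0.0047 -0.0172 -0.0029]
```

Request:
send_rows(
  plan=[
    {"linear": [0.001,-0.007,-0.002],"delta_rot": [0.8,0,0],"fingers": 0},
    {"linear": [0.001,-0.006,0],"delta_rot": [0,0,0],"fingers": 0},
    {"linear": [0,-0.006,0],"delta_rot": [0,0,0],"fingers": 0},
    {"linear": [0,-0.006,0],"delta_rot": [0,0,0],"fingers": 0},
  ],
)

```text
clock: 8.63
position: [0.5637, 0.0646, 0.0889]
ee_rot: [0.011, 0.774, 0.633, 0.009]
contact_force: [13.8, -3.6, -0.6]
width: 0.0001
```

```bash
python3 -c "
from h import *
need(.0,.11,.062)"
```

```text
t 8.6333 tip in panel [0.0006 0.1067 0.064 ] F panel [14.3 -0.9 -0.6] w 0.0001
tool axes in panel (cols)
 [[ 0.003  1.     0.028]
 [ 1.    -0.003  0.001]
 [ 0.001  0.028 -1.   ]]
need [ 0.0033 -0.0007  0.0019]
```

Request:
send_rows(
  plan=[
    {"linear": [0,-0.006,0],"delta_rot": [0,0,0],"fingers": 0},
    {"linear": [0,-0.006,0],"delta_rot": [0,0,0],"fingers": 0},
  ],
)

```text
clock: 8.8
position: [0.562, 0.0655, 0.0919]
ee_rot: [0.02, 0.773, 0.634, 0.018]
contact_force: [9.2, -3.0, -1.2]
width: 0.0
```

Request:
send_rows(
  plan=[
    {"linear": [0,0.012,-0.004],"delta_rot": [0,0,0],"fingers": 0},
    {"linear": [0,0.02,-0.02],"delta_rot": [2.0,0,0],"fingers": 0},
    {"linear": [0,0,-0.04],"delta_rot": [0,0,0],"fingers": 0},
    {"linear": [0,0,-0.04],"delta_rot": [0,0,0],"fingers": 0},
    {"linear": [0,0,-0.04],"delta_rot": [0,0,0],"fingers": 0},
    {"linear": [0,0,0],"delta_rot": [0,0,0],"fingers": 0},
  ],
)

```text
clock: 9.3
position: [0.5798, 0.0609, 0.2372]
ee_rot: [-0.006, 0.773, 0.634, -0.005]
contact_force: [1.4, -0.3, 0.5]
width: -0.0002
```

```bash
python3 -c "
from h import *
rep()
look('on',0.0)"
```

```text
t 9.3 tip in panel [0.0161 0.1062 0.2122] F panel [ 1.4 -0.   0.5] w -0.0002
tool axes in panel (cols)
 [[ 0.001  1.    -0.016]
 [ 1.    -0.001 -0.001]
 [-0.001 -0.016 -1.   ]]
```

View pics/on.png

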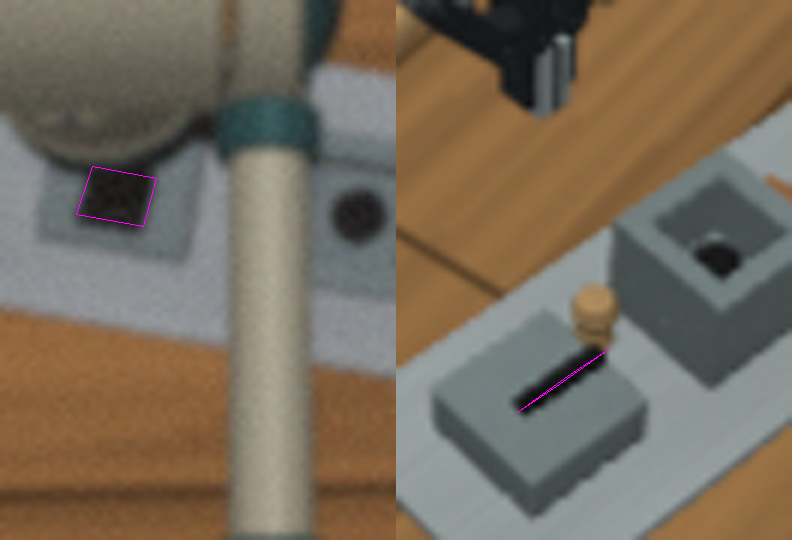

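The paddle lies on the on overlay, but it looks slightly different from the start picture. I'll fit its angle numerically in the side view.

Run:
```python
from h import *
now=manip.get_image("side")[:,:,::-1];cv2.imwrite("pics/side_on.png",now)
def fit(im):
    g=im.max(2).astype(float)
    g=cv2.resize(g[205:245,240:280],None,fx=8,fy=8,interpolation=cv2.INTER_CUBIC);m=g<60
    best=[]
    for a in np.arange(-.2,1.21,.02):
        t=a-.5;d=np.array([np.sin(t),0,np.cos(t)]);n=np.array([np.cos(t),0,-np.sin(t)])
        Q=[np.array([0,.11,.038])+l*d+k*n+[0,w,0] for l in(0.002,.05) for k in(-.005,.005) for w in(-.015,.015)]
        q=cv2.convexHull(((proj("side",W(P,Q))-[240,205]+.5)*8).astype(np.int32))
        s=np.zeros(m.shape,np.uint8);cv2.fillConvexPoly(s,q,1)
        best.append(((m&(s>0)).sum()/(m|(s>0)).sum(),a))
    return sorted(best)[::-1][:4]
print(fit(cv2.imread("pics/side0.png")));print(fit(now))
```

```text
[(np.float64(0.7653699201111497), np.float64(0.09999999999999981)), (np.float64(0.7476022211004543), np.float64(0.11999999999999983)), (np.float64(0.7226740403383214), np.float64(0.13999999999999985)), (np.float64(0.7128284923928078), np.float64(0.07999999999999985))]
[(np.float64(0.7598234923303215), np.float64(0.01999999999999988)), (np.float64(0.7491721854304636), np.float64(-1.1102230246251565e-16)), (np.float64(0.7159822866344605), np.float64(0.03999999999999987)), (np.float64(0.6982925882809469), np.float64(-0.0200000000000001))]
```

The lever now fits at about 0.01 rad, which is its on stop; it started near 0.1. The fingers are clear, so I hand in.

```bash
python3 -c "
from rig import manip
s=manip.get_state();print(s['clock'],s['contact_force'].round(1),abs(s['qd']).max());print(manip.sign_off())"
```

```text
9.45 [-0.6 -0.4  0.1] 0.03418834752236438
the job is handed in; nothing more can be done
None
```

The job is done and handed in at 9.45 s of the 51 s allowed: lever off, reset key pressed, lever back on, in that order.

- **Lever to off:** I pushed it to its stop, with the force rising to about 26 N and no further movement. The side view matched the drawn 1.0 rad position.
- **Reset key:** I pressed it with the closed fingertips, the lever being off. The press reached 44 N, far above the 5 N needed. The tip stood 36.3 mm above the bench against 37 mm expected for fully down. I held it about 0.3 s and rose straight out.
- **Lever to on:** I pushed it to its stop at about 14 N. The side image fits 0.00–0.02 rad, about 0.01. At the start it fitted about 0.1, so it had not been quite at the stop then. The last push read only 9 N because the tool tilted.
- **Rest of the bench:** The arm ended clear of everything at near-zero force. The knob stood in place in the last crop. I never went near the round well or the other loose things, but I took no separate final check of them.

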